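Index the pot on the geared turntable

TASK

The mug clamped on the geared turntable is freshly glazed and its next side has to be brought round. Swing the hold-down arm up off it and over backwards until it stays open against its stop by itself, and only then turn the handwheel exactly two full turns clockwise (seen from above), so that its stub handle is back where it started. Never touch the glazed mug or the disc it stands on, and leave the other things on the table where they are.

Things in the scene. Friction and masses are not known exactly. Their poses are not given: they have to be found in the camera images.
- fixture: the turntable unit's fixed grey base casting, 45 mm high, spanning x -85 to 85 and y -195 to 235 mm in its frame (origin on the table surface, z up). In this frame the handwheel's axis stands at x -20, y -150, the disc's axis at x 0, y 80, the hold-down arm's hinge at x 0, y 200 mm. Its -x side faces the robot, within 15 degrees
- wheel_center (a point): handwheel's centre: on its vertical axis, mid-plane of rim and spokes, 125 mm above the table. It lies level: steel rim 168 mm mean diameter, 14 mm round bar; hub 38 mm across, 26 tall; three 10 mm spokes, 120 degrees apart; bays between them open from 19 to 77 mm off the axis. Below: 40 mm column, 100 mm boss (top 57 mm above the table), so fingertips can enter a bay and push a spoke round
- wheel_handle (a point): top centre of the handwheel's fixed black upright stub handle, 24 mm across, standing on the rim 84 mm from the axis, exactly over one of the spokes; its top is 38 mm above the spokes' mid-plane. Moves with the wheel
- wheel (a joint): handwheel angle in rad, growing clockwise seen from above; starts anywhere from 0 to 5.5, does not wrap at full turns; stops at -1 and 32. It turns stiffly (0.12 N m) and stays where it is left. At 0 the stub handle points along -x of the base casting
- disc: round aluminium disc, 180 mm across, 15 mm thick, geared to the handwheel (one wheel turn turns it 45 degrees clockwise). Origin on its axis at its underside, 60 mm above the table. The dark bark-textured glazed mug clamped at its centre is 74 mm across, its handle reaches 68 mm from the axis, its rim is 175 mm above the table. Neither may be touched
- disc_mark (a point): short dark mark on the disc's top, 85 mm from its axis, under the mug's handle; turns with the disc, which two turns of the handwheel bring round by 90 degrees
- holddown (a joint): hold-down arm's angle, rad: 0 = down, leaning 40 degrees from upright over the mug (to -y of the base casting); 0.70 = upright (over-centre); 1.22 = open at its stop, leaning 30 degrees away from the mug (to +y). About 0.3 kg, no spring, hinge friction 0.015 N m: it falls back before 0.70, falls open after it
- holddown_hinge (a point): centre of the hold-down arm's level hinge, which runs along x of the base casting, 115 mm above the table; axes as the base casting's. The arm is a flat steel bar, 20 mm wide (x) by 12 mm, 170 mm long from the hinge to the axis of its cross-rod
- rod_end (a point): free end of the 14 mm round steel cross-rod at the top of the hold-down arm, on the rod's axis. The rod is parallel to the hinge and runs from the arm's top 118 mm towards -x of the base casting, to this point. It swings at 170 mm from the hinge axis: 245 mm above the table when the arm is down, 285 mm when upright
- mug_a: loose dark brown bark-textured clay mug without handle, a bystander, 76 mm across and 110 mm tall; origin at the centre of its underside, z up
- mug_b: loose dark brown bark-textured clay mug without handle, a bystander, 70 mm across and 100 mm tall; origin at the centre of its underside, z up
- mug_c: loose dark brown bark-textured clay mug without handle, a bystander, 64 mm across and 85 mm tall; origin at the centre of its underside, z up
- brush: loose wooden brush 200 mm long lying on the table, a bystander; origin under its middle, x along it
- bowl: loose terracotta bowl, 120 mm across, 50 mm tall, a bystander; origin at the centre of its underside
- rolling_pin: loose wooden roller, 44 mm thick, 240 mm long, a bystander; origin under its middle, x along it
- rib: loose flat wooden rib, 110 by 60 by 6 mm, a bystander; origin at the centre of its underside
- slip_jar: loose jar with a white lid, 70 mm across and 90 mm tall, a bystander; origin at the centre of its underside

How it is judged:
On the way, in this order (a step that is already met when the one before it is completed fails the run):
1. the hold-down arm is swung over and rests open, left alone (value of joint holddown above 1.12 rad and contact force between holddown and anything else below 0.1 N), for 0.3 s.
2. the handwheel has made two full turns clockwise (distance of disc_mark from where it was at the start of the episode between 0.1165 and 0.1239 m and distance of wheel_handle from where it was at the start of the episode below 0.026 m), for 0.2 s.
At the end, for the whole second after the job is handed in: the hold-down arm rests open at its stop (over 1.12 rad); the handwheel is two full turns on from its start with its stub handle within 26 mm (about 18 degrees) of where it began, so the disc has turned 90 degrees (within about 3.5), and the wheel is still (all of step 2 and value of joint holddown above 1.12 rad and velocity of joint wheel between -0.1 and 0.1 rad/s); the robot touches nothing.
It fails at once if the disc is turned while the hold-down arm is not open (value of joint holddown below 1 rad and distance of disc_mark from where it was at the start of the episode above 0.005 m).
It fails at once if the glazed mug or its disc is touched (contact force between disc and anything else above 0.5 N).
It fails at once if a bystander is displaced by more than 25 mm (distance of any of mug_a, mug_b, mug_c, brush, bowl, rolling_pin, rib, slip_jar from where it was at the start of the episode above 0.025 m).
It also fails if it takes over 67 s, if anything falls off the work surface, if the arm or the gripper's body presses on something with over 40 N, if the wrist force passes 120 N, or if a joint passes its speed limit or range.

ROBOT

A 7-joint arm with a two-finger parallel gripper is mounted at the origin on the work surface. World frame = base frame: x ahead of the robot, y to its left, z up, the work surface at z = 0. Lengths are in m, angles in rad, forces in N, time in s.
With the tool pointing down it reaches from about 0.4 to 0.85 m from the base axis. Payload 10.4 kg.
Tool frame: the origin (TCP) lies midway between the tips of the shut fingers; the grasp point (between the pads) lies 19 mm behind it; z points along the fingers, y is the line along which they close (so a half turn about z gives the same grasp; the last joint's range is limited). The gripper opens to 87 mm and grips with 3 to 60 N. Pads are 19 mm wide; open, the fingers measure 117 mm over their backs; the gripper's body (75 mm by 190 mm) begins 51 mm behind the grasp point.
Start: joints at [1.255, 0.332, -0.065, 1.46, 0.022, 1.35, -0.088], TCP at [0.18, -0.598, 0.223] pointing down, gripper open.
Joint ranges: [-2.6, 2.6], [-0.5, 2.12], [-1.47, 1.34], [0.16, 2.42], [-1.27, 4.41], [0.06, 2.06], [-2.6, 2.6]. Speed limits (rad/s): [2.22, 2.22, 2.79, 2.79, 3.14, 3.14, 3.14].

INTERFACE

Orientations are given as a unit quaternion [x, y, z, w].
In Python, from bench import r gives the robot as it stands.
- The arm moves only by the tool carry_out, never from a script. Its argument "steps" is a list that holds one entry, the list of rows, each a list of 6 numbers: the shift along the tool's x, y, z in cm, then the turn, a rotation vector about the tool's x, y, z in rad. In form: [[[dx, dy, dz, wx, wy, wz], ...]]. A call has 1 to 20 rows; each row is the pose to reach, as a shift and turn from the pose commanded when the call began, along the tool's axes at that moment; what a row does not reach only later rows make up. A row lasts 1/12 s, in which the tool goes at most 41.7 mm and 7.16 degrees, less where a joint would pass 70% of its speed; a pose out of reach is approached as far as the arm can. A call with a gripper value outside its range is refused whole. "hand" is the closure, from -1 (fully open) to 1 (shut), set as the call begins (left out, the last holds). The fingers move at their own pace and stop on an object; "squeeze" is the grip in N (left out, the last holds). Time passes only in rows, so rows that repeat a pose let the fingers close. It gives the time, the measured TCP pose, the force, the opening and the grip force at its end, in the units of the state.
- r.read_state(): the state, without advancing time (a new reading comes with each control period).
- r.camera(name): name is "scene" or "top"; returns the picture (480x640x3 uint8, red, green, blue); there is no depth.
- r.camera_params(name): a dict with "fx", "fy", "cx", "cy" (pixels), "view" (4x4, takes a point from world to camera coordinates). Camera axes: x right, y up, looking along -z (the intrinsics and any distortion apply to the point x, -y, -z); pixel columns grow to the right and rows downward; lengths in m; the calibration is good to about 2 mm. A picture is of the moment at which its call begins. camera_params takes no time and is no camera call.
- r.close_job(): hands the job in; it is judged then, once.
The state is a dict: "time": time; "joint_positions": joint angles; "joint_vel": joint speeds; "joint_torque": joint torques, N m; "ee_pos": TCP position; "eef_rot": TCP orientation; "ft_force": force on the tool from outside, world axes, zero at the start; "torque": the same for the moment, N m; "width": finger opening in m; "grip_force": force on a finger pad.
Only numpy, scipy, OpenCV 4.12 (cv2) and the standard library are available. Lean on these libraries where they do the work, as an engineer would, in place of code of your own. Each camera call takes 0.05 s, during which the arm holds its last target. There are 200 camera calls.

## Working session

There is one attempt and no reset: what is moved stays moved. The work goes in short steps, Python scripts to look and compute and a tool call to move; the robot and the scene stay as the last step left them, time stands still between calls to the robot, and variables do not carry over. Pictures are saved under pics/ and viewed, at most 10 in all, crops included, and the job is handed in when it is done.

Besides the shell and the picture viewer there is one more tool, called after "Request:" as name(argument=value, ...), one argument or row to a line, values as JSON. carry_out: Moves the arm, as the interface text tells. Its arguments: {"type":"object","properties":{"steps":{"type":"array","items":{"type":"array","items":{"type":"array","items":{"type":"number"}}}},"hand":{"type":"number"},"squeeze":{"type":"number"}},"required":["steps"]}

```bash
ls; mkdir -p pics; python3 - <<'E'
from bench import r
import cv2,numpy as np
np.set_printoptions(precision=4,suppress=True)
for n in("scene","top"):
    cv2.imwrite(f"pics/{n}0.png",r.camera(n)[:,:,::-1]); p=r.camera_params(n); print(n,p)
print(r.read_state())
E
```

```text
pics
scene {'fx': 617.6677889681908, 'fy': 617.6677889681908, 'cx': 324.5652558834605, 'cy': 237.7851123451013, 'view': array([[ 0.6676,  0.7445,  0.0028, -0.4072],
       [-0.4419,  0.3931,  0.8064,  0.1152],
       [ 0.5993, -0.5395,  0.5914, -2.0251],
       [ 0.    ,  0.    ,  0.    ,  1.    ]])}
top {'fx': 481.9274789627558, 'fy': 481.9274789627558, 'cx': 315.73358154124134, 'cy': 236.96545534228005, 'view': array([[ 0.0005, -0.9999, -0.0117,  0.043 ],
       [ 0.9938, -0.0008,  0.1109, -0.5517],
       [-0.1109, -0.0117,  0.9938, -1.2179],
       [ 0.    ,  0.    ,  0.    ,  1.    ]])}
{'time': 0.1, 'joint_positions': array([ 1.2554,  0.3328, -0.0647,  1.4608,  0.0216,  1.3499, -0.0885]), 'joint_vel': array([-0.0006, -0.0012, -0.0006, -0.0043, -0.0002,  0.0009,  0.0025]), 'joint_torque': array([  0.0007, -62.4547,   0.0241, -39.072 ,  -0.0615,   0.0366,
         0.    ]), 'ee_pos': array([ 0.1803, -0.5981,  0.2218]), 'eef_rot': array([ 0.9893,  0.1459, -0.0001, -0.0006]), 'ft_force': array([ 0.5094, -0.405 , -0.1231]), 'torque': array([ 0.0117, -0.0108,  0.0012]), 'grip_force': 0.0, 'width': 0.08708063456851088}
```

View pics/scene0.png

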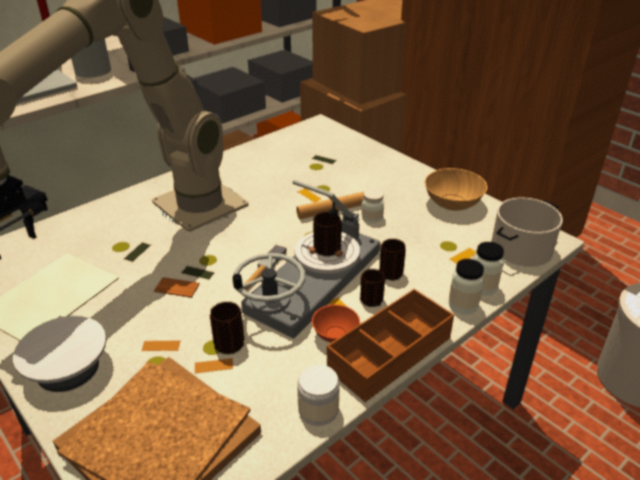

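View pics/top0.png

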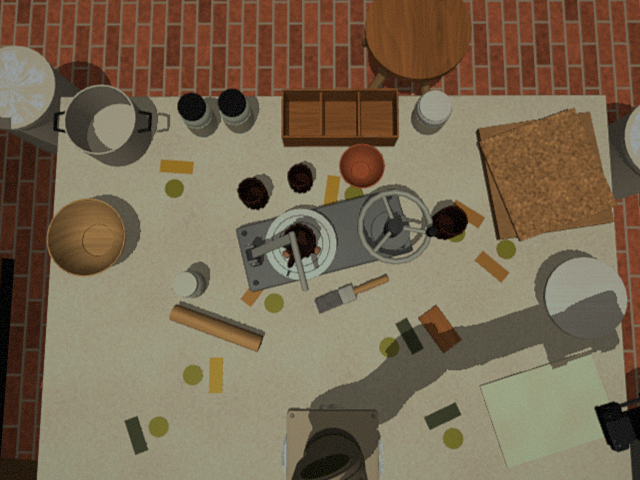

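The scene view shows the wheel at about (270,280), the glazed mug at (327,235) and the cross-rod's tip at (295,183). In the top view the wheel is at about (395,228), the disc at (300,243), the rod's free end at (305,290), and the black stub at (432,232) with a dark mug beside it at (450,222). I'll zoom in next.

```bash
python3 - <<'E'
import cv2,numpy as np
a=cv2.imread("pics/top0.png")[180:310,220:480]; b=cv2.imread("pics/scene0.png")[165:335,220:420]
a=cv2.resize(a,None,fx=3,fy=3,interpolation=cv2.INTER_CUBIC); b=cv2.resize(b,None,fx=3.5,fy=3.5,interpolation=cv2.INTER_CUBIC)
cv2.imwrite("pics/topc.png",a); cv2.imwrite("pics/scenec.png",b)
E
```

```text
(no output)
```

View pics/topc.png

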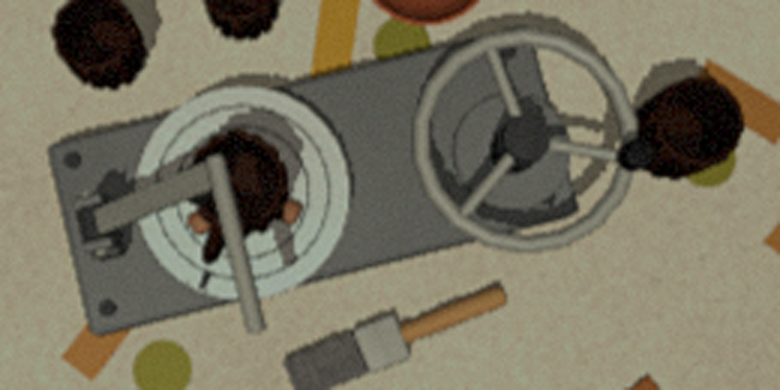

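View pics/scenec.png

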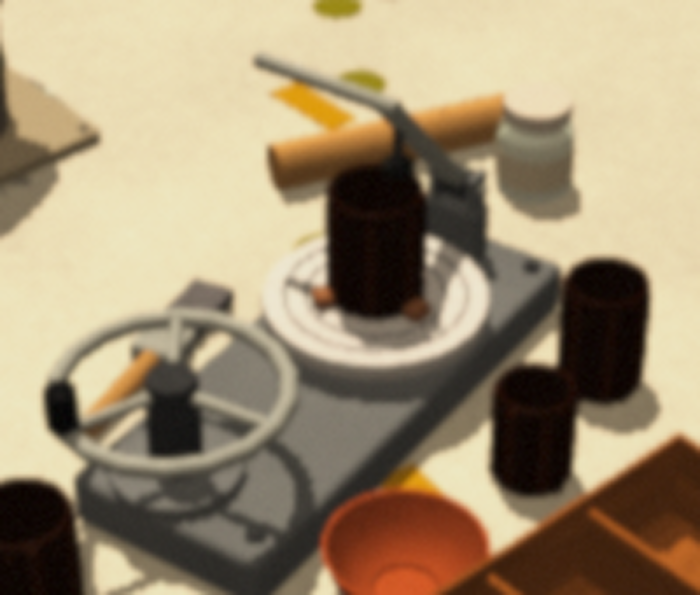

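The zoomed top view puts the wheel rim's centre near full-picture (395.3,226.7), the stub at (431,232), the disc's centre at (300.5,244) and the rod's end at (305.5,289). The casting's hinge-side corners are at (236.7,229.3) and (250.7,291). Next I'll refine these with fits and rays.

```bash
cat >h.py <<'E'
import numpy as np
from bench import r
np.set_printoptions(precision=4,suppress=True)
def proj(n,P):
    p=r.camera_params(n); V=p["view"]; c=V[:3,:3]@np.asarray(P,float)+V[:3,3]
    return np.array([p["cx"]+p["fx"]*c[0]/-c[2],p["cy"]-p["fy"]*c[1]/-c[2]])
def ray(n,px,z):
    p=r.camera_params(n); V=p["view"]; R=V[:3,:3]
    d=R.T@np.array([(px[0]-p["cx"])/p["fx"],-(px[1]-p["cy"])/p["fy"],-1]); o=-R.T@V[:3,3]
    return o+d*(z-o[2])/d[2]
E
python3 - <<'E'
from h import *
w=ray("top",(395.3,226.7),.125); d=ray("top",(300.5,244),.075)
e=ray("top",(305.7,289.3),.245); hd=ray("top",(431,231.7),.163)
c1=ray("top",(236.7,229.3),.045); c2=ray("top",(250.7,291),.045)
print("wheel",w,"disc",d,np.linalg.norm((w-d)[:2]),"rod",e,"handle",hd,np.linalg.norm((hd-w)[:2]),"corners",c1,c2,np.linalg.norm(c1-c2))
f=np.array([-20,-230]); v=(w-d)[:2]; th=np.arctan2(v[1],v[0])-np.arctan2(f[1],f[0]); print("yaw",np.degrees(th),"corner yaw",np.degrees(np.arctan2(*(c1-c2)[1::-1])))
R=np.array([[np.cos(th),-np.sin(th)],[np.sin(th),np.cos(th)]])
o=(w[:2]+d[:2])/2-R@np.array([-.01,-.035])
F=lambda x,y:o+R@np.array([x,y])
print("origin",o,"rod pred",F(-.118,.2-.17*np.sin(np.radians(40))),"corners",F(.085,.235),F(-.085,.235))
a=hd-w; print("handle ang world deg",np.degrees(np.arctan2(a[1],a[0])))
print("scene px: wheel",proj("scene",w),"rodend",proj("scene",e),"handle",proj("scene",hd),"disc",proj("scene",d))
E
```

```text
wheel [ 0.5658 -0.1489  0.125 ] disc [0.5291 0.0804 0.075 ] 0.23216021655013705 rod [0.4162 0.0616 0.245 ] handle [ 0.549  -0.2252  0.163 ] 0.07813166480465032 corners [0.5701 0.246  0.045 ] [0.4125 0.2075 0.045 ] 0.16228879359935247
yaw 14.05245295772162 corner yaw 13.722866838876218
origin [0.5487 0.0021] rod pred [0.4122 0.0615] corners [0.5741 0.2507] [0.4091 0.2095]
handle ang world deg -102.41851834368653
scene px: wheel [268.1349 275.0772] rodend [293.8395 180.96  ] handle [237.7105 273.0581] disc [326.7821 247.3671]
```

The checks hold: the wheel-to-disc distance is 232 mm against 231, the yaw is 14°, the rod end matches the prediction within 4 mm, and the scene view agrees. Now a helper to turn targets into row numbers.

```bash
cat >>h.py <<'E'
from scipy.spatial.transform import Rotation as Ro
Y=np.radians(14.0); O=np.array([.5487,.0021])
def F(x,y): return O+np.array([np.cos(Y)*x-np.sin(Y)*y,np.sin(Y)*x+np.cos(Y)*y])
def down(a): # tool x at world angle a
    x=np.array([np.cos(a),np.sin(a),0]); z=np.array([0,0,-1.]); return Ro.from_matrix(np.c_[x,np.cross(z,x),z])
FR=np.radians(104)
def row(p,a=FR,s=None):
    s=s or r.read_state(); T=Ro.from_quat(s["eef_rot"])
    return np.r_[100*T.inv().apply(np.asarray(p)-s["ee_pos"]),(T.inv()*down(a)).as_rotvec()].round(2)
def fx(p): # world -> fixture
    d=np.asarray(p)[:2]-O; c,s=np.cos(Y),np.sin(Y); return np.array([c*d[0]+s*d[1],-s*d[0]+c*d[1],p[2]])
E
python3 - <<'E'
from h import *
print(row([.18,-.598,.34],np.radians(16.8)),row([.42,-.30,.34],np.radians(60)),row([*F(-.1,.055),.34]))
E
```

```text
[ -0.03  -0.03 -11.82  -0.     0.    -0.  ] [ 31.55 -21.63 -11.79  -0.    -0.    -0.75] [ 42.87 -52.82 -11.75  -0.    -0.    -1.52]
```

Request:
carry_out(
  steps=[
    [[0, 0, -4, 0, 0, 0], [0, 0, -8, 0, 0, 0], [0, 0, -11.8, 0, 0, 0], [3.2, -2.2, -11.8, 0, 0, -0.08], [6.4, -4.4, -11.8, 0, 0, -0.16], [9.6, -6.6, -11.8, 0, 0, -0.24], [12.8, -8.8, -11.8, 0, 0, -0.32], [16, -11, -11.8, 0, 0, -0.4], [19.2, -13.2, -11.8, 0, 0, -0.48], [22.4, -15.4, -11.8, 0, 0, -0.56], [25.6, -17.6, -11.8, 0, 0, -0.64], [28.8, -19.8, -11.8, 0, 0, -0.7], [31.5, -21.6, -11.8, 0, 0, -0.75], [32.5, -25, -11.8, 0, 0, -0.83], [33.6, -28.5, -11.8, 0, 0, -0.91], [34.8, -32, -11.8, 0, 0, -0.99], [36, -35.5, -11.8, 0, 0, -1.07], [37.2, -39, -11.8, 0, 0, -1.15], [38.4, -42.5, -11.8, 0, 0, -1.23], [39.6, -45, -11.8, 0, 0, -1.31]],
  ],
  hand=1,
)

```text
time: 1.77
ee_pos: [0.4291, -0.0501, 0.3406]
eef_rot: [0.694, 0.72, -0.0, 0.0]
ft_force: [0.8, -0.1, 0.3]
width: 0.0005
grip_force: 0.0
```

```bash
python3 - <<'E'
from h import *
s=r.read_state(); print(s["time"],s["width"],s["joint_positions"],fx(s["ee_pos"]))
print(row([*F(-.1,.05),.34]),row([*F(-.1,.05),.22]))
E
```

```text
1.7667 0.0005009915045924815 [ 0.7051 -0.1244 -0.6173  1.698  -0.0713  1.5451  0.1312] [-0.1287 -0.0217  0.3406]
[ 7.6   1.34  0.06  0.    0.   -0.21] [ 7.61  1.34 12.06  0.    0.   -0.21]
```

Request:
carry_out(
  steps=[
    [[0, 0, 0, 0, 0, 0], [0, 0, 0, 0, 0, 0], [0, 0, 0, 0, 0, 0]],
  ],
)

```text
time: 2.02
ee_pos: [0.4295, -0.0541, 0.3403]
eef_rot: [0.696, 0.718, -0.0, -0.0]
ft_force: [-0.2, -0.6, 0.0]
width: 0.0004
grip_force: 0.0
```

```bash
python3 - <<'E'
from h import *
s=r.read_state(); print(fx(s["ee_pos"]))
print(row([*F(-.1,.05),.34]),row([*F(-.1,.05),.22]))
E
```

```text
[-0.1293 -0.0257  0.3403]
[ 8.02  1.25  0.03 -0.    0.   -0.21] [ 8.03  1.26 12.03 -0.    0.   -0.21]
```

Request:
carry_out(
  steps=[
    [[3, 0.5, 0, 0, 0, -0.1], [6, 1, 0, 0, 0, -0.21], [8, 1.25, 0, 0, 0, -0.21], [8, 1.25, 3, 0, 0, -0.21], [8, 1.25, 6, 0, 0, -0.21], [8, 1.25, 9, 0, 0, -0.21], [8, 1.25, 11, 0, 0, -0.21], [8, 1.25, 12, 0, 0, -0.21], [8, 1.25, 12, 0, 0, -0.21], [8, 1.25, 12, 0, 0, -0.21]],
  ],
)

```text
time: 2.85
ee_pos: [0.4399, 0.0264, 0.2211]
eef_rot: [0.617, 0.787, 0.0, -0.0]
ft_force: [0.5, 0.3, 0.5]
width: 0.0002
grip_force: 0.0
```

```bash
python3 - <<'E'
from h import *
import cv2
s=r.read_state(); print(fx(s["ee_pos"]),row([*F(-.1,.05),.22]))
cv2.imwrite("pics/s1.png",cv2.resize(r.camera("scene")[120:320,200:440,::-1],None,fx=3,fy=3))
P=s["ee_pos"]
for k in range(5,25,3):
    a=np.radians(-40+k*3.5); y=.2+.17*np.sin(a)-.0165; z=.115+.17*np.cos(a)-.025
    print(row([*F(-.1,y),z]))
E
```

```text
[-0.0997  0.0499  0.2211] [ 0.01 -0.03  0.11  0.   -0.   -0.  ]
[ 6.84 -0.1  -2.54  0.    0.   -0.  ]
[ 9.81 -0.11 -3.46  0.    0.   -0.  ]
[12.9  -0.12 -3.83  0.    0.   -0.  ]
[16.01 -0.13 -3.62  0.    0.   -0.  ]
[19.02 -0.14 -2.86  0.    0.   -0.  ]
[21.85 -0.15 -1.56  0.    0.   -0.  ]
[24.39 -0.17  0.24  0.    0.   -0.  ]
```

View pics/s1.png

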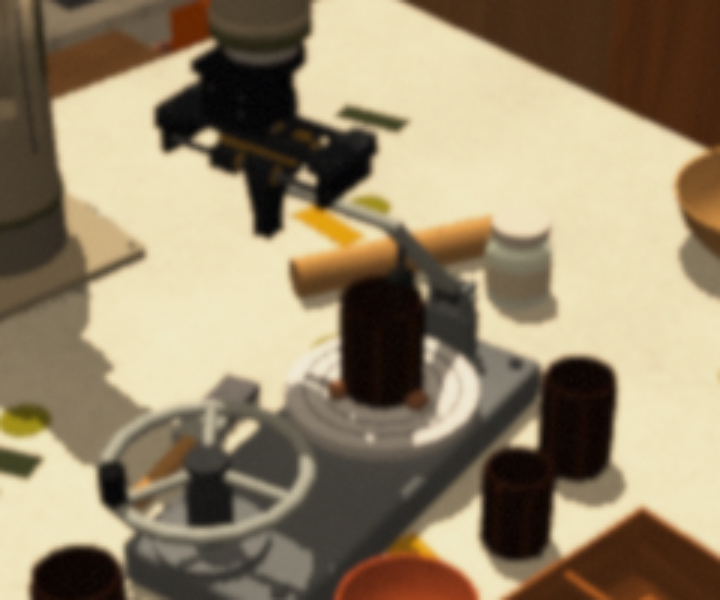

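The finger tip, at crop (265,230), stands clear on the near side of the rod, with the gripper body above it. Pushing along the arc.

Request:
carry_out(
  steps=[
    [[1, 0, 0, 0, 0, 0], [2, 0, -0.2, 0, 0, 0], [3, 0, -0.7, 0, 0, 0], [4.2, 0, -1.4, 0, 0, 0], [5.4, 0, -2, 0, 0, 0], [6.6, 0, -2.5, 0, 0, 0], [7.8, 0, -2.9, 0, 0, 0], [9, 0, -3.3, 0, 0, 0], [10.2, 0, -3.5, 0, 0, 0], [11.4, 0, -3.7, 0, 0, 0], [12.6, 0, -3.8, 0, 0, 0], [13.8, 0, -3.8, 0, 0, 0], [15, 0, -3.7, 0, 0, 0], [16, 0, -3.6, 0, 0, 0], [17, 0, -3.4, 0, 0, 0], [18, 0, -3.2, 0, 0, 0], [19, 0, -2.9, 0, 0, 0], [20, 0, -2.5, 0, 0, 0], [20, 0, -2.5, 0, 0, 0], [20, 0, -2.5, 0, 0, 0]],
  ],
)

```text
time: 4.57
ee_pos: [0.3911, 0.2219, 0.2455]
eef_rot: [0.616, 0.788, -0.0, -0.0]
ft_force: [-0.4, 0.2, 0.8]
width: 0.0004
grip_force: 0.0
```

```bash
python3 - <<'E'
from h import *
import cv2
s=r.read_state(); print(fx(s["ee_pos"]),s["ft_force"])
cv2.imwrite("pics/s2.png",cv2.resize(r.camera("scene")[120:320,200:440,::-1],None,fx=3,fy=3))
print(proj("scene",[*F(-.118,.285),.262]), proj("scene",[*F(0,.285),.262]))
E
```

```text
[-0.0997  0.2514  0.2455] [-0.3577  0.1745  0.7902]
[332.7271 146.6933] [367.7948 157.9271]
```

View pics/s2.png

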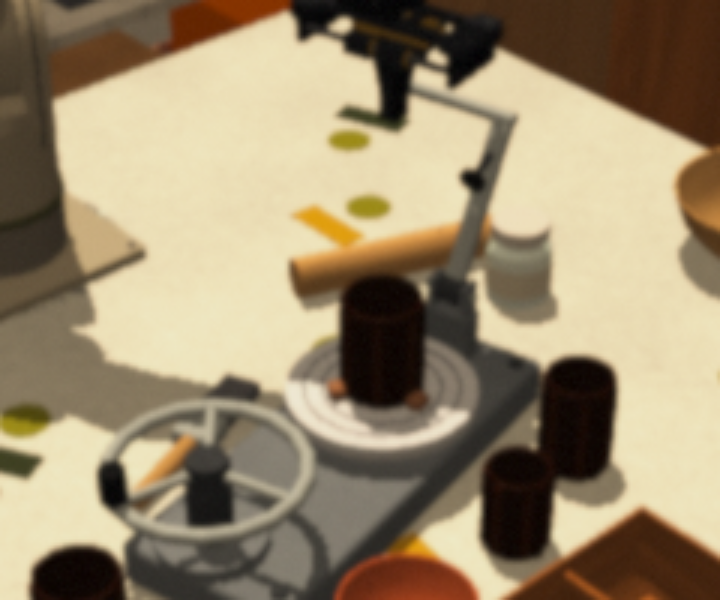

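The hold-down arm is open: its top at crop (510,118) matches the predicted stop position (503,114), and there is clear space between rod and finger. Next I'll lift, move over to the wheel bay and stop above it.

Request:
carry_out(
  steps=[
    [[-1.5, 0, -3, 0, 0, 0], [-3.5, 0, -6, 0, 0, 0], [-6, 0, -9, 0, 0, 0], [-9, 0.5, -10, 0, 0, 0], [-12, 1, -10, 0, 0, 0], [-15, 1.3, -10, 0, 0, 0], [-18.5, 1.5, -10, 0, 0, 0], [-22, 1.8, -10, 0, 0, 0], [-25.5, 2, -10, 0, 0, 0], [-29, 2.3, -10, 0, 0, 0], [-32.5, 2.5, -10, 0, 0, 0], [-35.5, 2.8, -10, 0, 0, 0], [-38, 3, -10, 0, 0, 0], [-39.5, 3.1, -10, 0, 0, 0], [-40.4, 3.1, -10, 0, 0, 0], [-40.4, 3.1, -10, 0, 0, 0], [-40.4, 3.1, -10, 0, 0, 0], [-40.4, 3.1, -10, 0, 0, 0]],
  ],
)

```text
time: 6.12
ee_pos: [0.5186, -0.1617, 0.346]
eef_rot: [0.616, 0.788, 0.0, 0.0]
ft_force: [-0.0, -0.0, -0.0]
width: 0.0004
grip_force: 0.0
```

```bash
python3 - <<'E'
from h import *
s=r.read_state(); print(s["time"],s["ee_pos"],fx(s["ee_pos"]))
W=np.array([-.02,-.15])
P=lambda ph:W+.049*np.array([np.cos(np.radians(ph)),np.sin(np.radians(ph))])
print(P(183.6),row([*F(*P(183.6)),.2]),row([*F(*P(183.6)),.11]))
p0=P(183.6)
for ph in np.arange(183.6,140,-6): d=100*(P(ph)-p0); print(round(ph),d[::-1].round(2))
E
```

```text
6.1167 [ 0.5186 -0.1617  0.346 ] [-0.0689 -0.1517  0.346 ]
[-0.0689 -0.1531] [-0.14 -0.01 14.6   0.    0.   -0.  ] [-0.14 -0.02 23.6   0.    0.   -0.  ]
184 [0. 0.]
178 [ 0.51 -0.01]
172 [1.02 0.04]
166 [1.53 0.14]
160 [2.02 0.3 ]
154 [2.49 0.5 ]
148 [2.93 0.75]
142 [3.35 1.05]
```

Request:
carry_out(
  steps=[
    [[-0.1, 0, 3, 0, 0, 0], [-0.1, 0, 6, 0, 0, 0], [-0.1, 0, 9, 0, 0, 0], [-0.1, 0, 12, 0, 0, 0], [-0.1, 0, 14.5, 0, 0, 0], [-0.1, 0, 16.5, 0, 0, 0], [-0.1, 0, 18, 0, 0, 0], [-0.1, 0, 19.5, 0, 0, 0], [-0.1, 0, 21, 0, 0, 0], [-0.1, 0, 22.2, 0, 0, 0], [-0.1, 0, 23.2, 0, 0, 0], [-0.1, 0, 23.6, 0, 0, 0], [-0.1, 0, 23.6, 0, 0, 0], [-0.1, 0, 23.6, 0, 0, 0]],
  ],
)

```text
time: 7.28
ee_pos: [0.5191, -0.1644, 0.1101]
eef_rot: [0.616, 0.787, 0.0, 0.0]
ft_force: [-0.3, 0.1, 0.2]
width: 0.0004
grip_force: 0.0
```

```bash
python3 - <<'E'
from h import *
import cv2
s=r.read_state(); print(s["time"],s["ee_pos"],fx(s["ee_pos"]),s["ft_force"])
a=cv2.resize(r.camera("top")[180:310,330:480,::-1],None,fx=2.7,fy=3); b=cv2.resize(r.camera("scene")[200:330,215:345,::-1],None,fx=3,fy=3)
cv2.imwrite("pics/s3.png",np.hstack([a,b]))
E
```

```text
7.2833 [ 0.5191 -0.1644  0.1101] [-0.069  -0.1544  0.1101] [-0.3138  0.0603  0.1839]
```

View pics/s3.png

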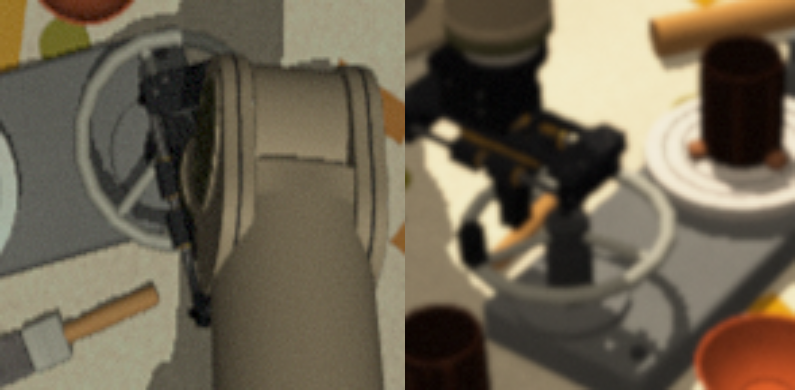

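The finger stands inside the bay, scene crop about (515,215), without force and clear of the stub at (470,245). I'll feel for the spoke.

Request:
carry_out(
  steps=[
    [[0.5, 0, 0, 0, 0, 0], [1, 0, 0, 0, 0, 0], [1.3, 0.1, 0, 0, 0, 0], [1.3, 0.1, 0, 0, 0, 0], [1.3, 0.1, 0, 0, 0, 0]],
  ],
)

```text
time: 7.8
ee_pos: [0.5168, -0.1513, 0.1097]
eef_rot: [0.616, 0.787, -0.0, 0.0]
ft_force: [-0.3, -0.1, -0.2]
width: -0.0
grip_force: 0.0
```

Request:
carry_out(
  steps=[
    [[0.2, 0.05, 0, 0, 0, 0], [0.4, 0.1, 0, 0, 0, 0], [0.4, 0.1, 0, 0, 0, 0], [0.4, 0.1, 0, 0, 0, 0]],
  ],
)

```text
time: 8.13
ee_pos: [0.5167, -0.1474, 0.1096]
eef_rot: [0.617, 0.787, -0.0, 0.0]
ft_force: [0.0, -0.3, -0.5]
width: 0.0003
grip_force: 0.0
```

Request:
carry_out(
  steps=[
    [[0.2, 0.1, 0, 0, 0, 0], [0.4, 0.15, 0, 0, 0, 0], [0.4, 0.15, 0, 0, 0, 0], [0.4, 0.15, 0, 0, 0, 0]],
  ],
)

```text
time: 8.47
ee_pos: [0.5173, -0.1431, 0.1096]
eef_rot: [0.616, 0.787, -0.0, 0.0]
ft_force: [-0.5, 0.2, -0.1]
width: 0.0005
grip_force: 0.0
```

Request:
carry_out(
  steps=[
    [[0.2, 0.1, 0, 0, 0, 0], [0.45, 0.2, 0, 0, 0, 0], [0.45, 0.2, 0, 0, 0, 0], [0.45, 0.2, 0, 0, 0, 0]],
  ],
)

```text
time: 8.8
ee_pos: [0.5181, -0.1382, 0.1096]
eef_rot: [0.616, 0.787, 0.0, 0.0]
ft_force: [0.3, 0.2, 0.1]
width: 0.0006
grip_force: 0.0
```

Request:
carry_out(
  steps=[
    [[0.2, 0.1, 0, 0, 0, 0], [0.45, 0.25, 0, 0, 0, 0], [0.45, 0.25, 0, 0, 0, 0], [0.45, 0.25, 0, 0, 0, 0]],
  ],
)

```text
time: 9.13
ee_pos: [0.5195, -0.1331, 0.1096]
eef_rot: [0.616, 0.787, 0.0, 0.0]
ft_force: [-1.1, 0.1, 0.5]
width: 0.0005
grip_force: 0.0
```

Request:
carry_out(
  steps=[
    [[0.2, 0.15, 0, 0, 0, 0], [0.4, 0.3, 0, 0, 0, 0], [0.4, 0.3, 0, 0, 0, 0]],
  ],
)

```text
time: 9.38
ee_pos: [0.5215, -0.1288, 0.1096]
eef_rot: [0.617, 0.787, -0.0, 0.0]
ft_force: [-0.3, -1.6, 0.2]
width: 0.0007
grip_force: 0.5
```

Request:
carry_out(
  steps=[
    [[0.2, 0.15, 0, 0, 0, 0], [0.4, 0.3, 0, 0, 0, 0], [0.4, 0.3, 0, 0, 0, 0]],
  ],
)

```text
time: 9.63
ee_pos: [0.5235, -0.1237, 0.1096]
eef_rot: [0.616, 0.787, 0.0, -0.0]
ft_force: [0.0, -1.5, -0.3]
width: 0.0002
grip_force: 0.6
```

```bash
python3 - <<'E'
from h import *
s=r.read_state(); print(s["time"],s["ee_pos"],fx(s["ee_pos"])-[-.02,-.15,0],s["ft_force"])
E
```

```text
9.6333 [ 0.5235 -0.1237  0.1096] [-0.0349  0.0341  0.1096] [ 0.0321 -1.4784 -0.3376]
```

Contact came at a bearing of about 145° in the casting's frame, and the tool is now at 135.7°, so 711° are left to turn. Computing the rows:

```bash
python3 - <<'E'
import numpy as np
def C(a,phs):
    u=lambda p:4.9*np.array([np.sin(np.radians(p)),np.cos(np.radians(p))])
    print([[*(round(float(v),1)+0. for v in u(p)-u(a)),0,0,0,0] for p in phs])
C(135.7,135.7-10*np.arange(1,21)); C(-64.3,-64.3-10*np.arange(1,21)); C(-264.3,-264.3-10*np.arange(1,21)); C(-464.3,[*(-464.3-10*np.arange(1,10)),-560,-566,-571,-575,-575,-575])
E
```

```text
[[0.6, 0.6, 0, 0, 0, 0], [1.0, 1.4, 0, 0, 0, 0], [1.3, 2.2, 0, 0, 0, 0], [1.5, 3.0, 0, 0, 0, 0], [1.5, 3.9, 0, 0, 0, 0], [1.3, 4.7, 0, 0, 0, 0], [1.0, 5.5, 0, 0, 0, 0], [0.6, 6.3, 0, 0, 0, 0], [0.1, 6.9, 0, 0, 0, 0], [-0.6, 7.5, 0, 0, 0, 0], [-1.3, 7.9, 0, 0, 0, 0], [-2.1, 8.2, 0, 0, 0, 0], [-2.9, 8.4, 0, 0, 0, 0], [-3.8, 8.4, 0, 0, 0, 0], [-4.6, 8.3, 0, 0, 0, 0], [-5.4, 8.0, 0, 0, 0, 0], [-6.2, 7.6, 0, 0, 0, 0], [-6.8, 7.0, 0, 0, 0, 0], [-7.4, 6.4, 0, 0, 0, 0], [-7.8, 5.6, 0, 0, 0, 0]]
[[-0.3, -0.8, 0, 0, 0, 0], [-0.5, -1.6, 0, 0, 0, 0], [-0.5, -2.5, 0, 0, 0, 0], [-0.3, -3.3, 0, 0, 0, 0], [-0.1, -4.1, 0, 0, 0, 0], [0.4, -4.9, 0, 0, 0, 0], [0.9, -5.5, 0, 0, 0, 0], [1.6, -6.1, 0, 0, 0, 0], [2.3, -6.5, 0, 0, 0, 0], [3.1, -6.8, 0, 0, 0, 0], [3.9, -7.0, 0, 0, 0, 0], [4.8, -7.0, 0, 0, 0, 0], [5.6, -6.9, 0, 0, 0, 0], [6.4, -6.6, 0, 0, 0, 0], [7.2, -6.2, 0, 0, 0, 0], [7.8, -5.6, 0, 0, 0, 0], [8.4, -5.0, 0, 0, 0, 0], [8.8, -4.2, 0, 0, 0, 0], [9.1, -3.5, 0, 0, 0, 0], [9.3, -2.6, 0, 0, 0, 0]]
[[0.0, 0.9, 0, 0, 0, 0], [-0.1, 1.7, 0, 0, 0, 0], [-0.4, 2.5, 0, 0, 0, 0], [-0.8, 3.2, 0, 0, 0, 0], [-1.4, 3.9, 0, 0, 0, 0], [-2.0, 4.5, 0, 0, 0, 0], [-2.8, 4.9, 0, 0, 0, 0], [-3.5, 5.2, 0, 0, 0, 0], [-4.4, 5.4, 0, 0, 0, 0], [-5.2, 5.4, 0, 0, 0, 0], [-6.1, 5.2, 0, 0, 0, 0], [-6.9, 5.0, 0, 0, 0, 0], [-7.6, 4.5, 0, 0, 0, 0], [-8.3, 4.0, 0, 0, 0, 0], [-8.9, 3.3, 0, 0, 0, 0], [-9.3, 2.6, 0, 0, 0, 0], [-9.6, 1.8, 0, 0, 0, 0], [-9.8, 1.0, 0, 0, 0, 0], [-9.8, 0.1, 0, 0, 0, 0], [-9.6, -0.7, 0, 0, 0, 0]]
[[0.3, -0.8, 0, 0, 0, 0], [0.7, -1.6, 0, 0, 0, 0], [1.2, -2.2, 0, 0, 0, 0], [1.9, -2.8, 0, 0, 0, 0], [2.6, -3.2, 0, 0, 0, 0], [3.4, -3.5, 0, 0, 0, 0], [4.3, -3.7, 0, 0, 0, 0], [5.1, -3.7, 0, 0, 0, 0], [6.0, -3.5, 0, 0, 0, 0], [6.4, -3.4, 0, 0, 0, 0], [6.9, -3.2, 0, 0, 0, 0], [7.3, -3.0, 0, 0, 0, 0], [7.6, -2.8, 0, 0, 0, 0], [7.6, -2.8, 0, 0, 0, 0], [7.6, -2.8, 0, 0, 0, 0]]
```

Request:
carry_out(
  steps=[
    [[0.6, 0.6, 0, 0, 0, 0], [1.0, 1.4, 0, 0, 0, 0], [1.3, 2.2, 0, 0, 0, 0], [1.5, 3.0, 0, 0, 0, 0], [1.5, 3.9, 0, 0, 0, 0], [1.3, 4.7, 0, 0, 0, 0], [1.0, 5.5, 0, 0, 0, 0], [0.6, 6.3, 0, 0, 0, 0], [0.1, 6.9, 0, 0, 0, 0], [-0.6, 7.5, 0, 0, 0, 0], [-1.3, 7.9, 0, 0, 0, 0], [-2.1, 8.2, 0, 0, 0, 0], [-2.9, 8.4, 0, 0, 0, 0], [-3.8, 8.4, 0, 0, 0, 0], [-4.6, 8.3, 0, 0, 0, 0], [-5.4, 8.0, 0, 0, 0, 0], [-6.2, 7.6, 0, 0, 0, 0], [-6.8, 7.0, 0, 0, 0, 0], [-7.4, 6.4, 0, 0, 0, 0], [-7.8, 5.6, 0, 0, 0, 0]],
  ],
)

```text
time: 11.3
ee_pos: [0.5963, -0.1878, 0.1098]
eef_rot: [0.617, 0.787, 0.0, 0.001]
ft_force: [1.7, 3.1, 0.1]
width: 0.0006
grip_force: 1.4
```

```bash
python3 - <<'E'
from h import *
s=r.read_state(); d=fx(s["ee_pos"])-[-.02,-.15,0]; print(s["time"],d,np.hypot(*d[:2]),np.degrees(np.arctan2(d[1],d[0])),s["ft_force"],s["joint_positions"])
E
```

```text
11.3 [ 0.0203 -0.0458  0.1098] 0.05003573865656284 -66.12311565001758 [1.7311 3.131  0.1057] [ 0.6473  0.4699 -0.54    1.5724  0.2561  1.1692  0.2962]
```

Request:
carry_out(
  steps=[
    [[-0.3, -0.8, 0, 0, 0, 0], [-0.5, -1.6, 0, 0, 0, 0], [-0.5, -2.5, 0, 0, 0, 0], [-0.3, -3.3, 0, 0, 0, 0], [-0.1, -4.1, 0, 0, 0, 0], [0.4, -4.9, 0, 0, 0, 0], [0.9, -5.5, 0, 0, 0, 0], [1.6, -6.1, 0, 0, 0, 0], [2.3, -6.5, 0, 0, 0, 0], [3.1, -6.8, 0, 0, 0, 0], [3.9, -7.0, 0, 0, 0, 0], [4.8, -7.0, 0, 0, 0, 0], [5.6, -6.9, 0, 0, 0, 0], [6.4, -6.6, 0, 0, 0, 0], [7.2, -6.2, 0, 0, 0, 0], [7.8, -5.6, 0, 0, 0, 0], [8.4, -5.0, 0, 0, 0, 0], [8.8, -4.2, 0, 0, 0, 0], [9.1, -3.5, 0, 0, 0, 0], [9.3, -2.6, 0, 0, 0, 0]],
  ],
)

```text
time: 12.97
ee_pos: [0.5489, -0.1022, 0.1093]
eef_rot: [0.617, 0.787, -0.001, -0.001]
ft_force: [-4.0, -2.9, 0.7]
width: 0.0004
grip_force: 2.0
```

Request:
carry_out(
  steps=[
    [[0.0, 0.9, 0, 0, 0, 0], [-0.1, 1.7, 0, 0, 0, 0], [-0.4, 2.5, 0, 0, 0, 0], [-0.8, 3.2, 0, 0, 0, 0], [-1.4, 3.9, 0, 0, 0, 0], [-2.0, 4.5, 0, 0, 0, 0], [-2.8, 4.9, 0, 0, 0, 0], [-3.5, 5.2, 0, 0, 0, 0], [-4.4, 5.4, 0, 0, 0, 0], [-5.2, 5.4, 0, 0, 0, 0], [-6.1, 5.2, 0, 0, 0, 0], [-6.9, 5.0, 0, 0, 0, 0], [-7.6, 4.5, 0, 0, 0, 0], [-8.3, 4.0, 0, 0, 0, 0], [-8.9, 3.3, 0, 0, 0, 0], [-9.3, 2.6, 0, 0, 0, 0], [-9.6, 1.8, 0, 0, 0, 0], [-9.8, 1.0, 0, 0, 0, 0], [-9.8, 0.1, 0, 0, 0, 0], [-9.6, -0.7, 0, 0, 0, 0]],
  ],
)

```text
time: 14.63
ee_pos: [0.5645, -0.1987, 0.1099]
eef_rot: [0.617, 0.787, -0.0, 0.001]
ft_force: [3.6, -0.2, -0.6]
width: 0.0005
grip_force: 1.6
```

```bash
python3 - <<'E'
from h import *
s=r.read_state(); d=fx(s["ee_pos"])-[-.02,-.15,0]; print(s["time"],d,np.hypot(*d[:2]),np.degrees(np.arctan2(d[1],d[0])),s["ft_force"],row(s["ee_pos"]))
E
```

```text
14.6333 [-0.0133 -0.0486  0.1099] 0.050388533777670205 -105.25368771969613 [ 3.6109 -0.1533 -0.6196] [ 0.  0.  0.  0.  0. -0.]
```

Request:
carry_out(
  steps=[
    [[0.3, -0.8, 0, 0, 0, 0], [0.7, -1.6, 0, 0, 0, 0], [1.2, -2.2, 0, 0, 0, 0], [1.9, -2.8, 0, 0, 0, 0], [2.6, -3.2, 0, 0, 0, 0], [3.4, -3.5, 0, 0, 0, 0], [4.3, -3.7, 0, 0, 0, 0], [5.1, -3.7, 0, 0, 0, 0], [5.6, -3.6, 0, 0, 0, 0], [6.0, -3.5, 0, 0, 0, 0], [6.4, -3.4, 0, 0, 0, 0], [6.9, -3.2, 0, 0, 0, 0], [7.3, -3.0, 0, 0, 0, 0], [7.6, -2.8, 0, 0, 0, 0], [7.6, -2.8, 0, 0, 0, 0], [7.6, -2.8, 0, 0, 0, 0]],
  ],
)

```text
time: 15.97
ee_pos: [0.5197, -0.1295, 0.1094]
eef_rot: [0.616, 0.788, 0.0, -0.0]
ft_force: [0.6, -0.1, -0.4]
width: 0.0009
grip_force: 0.0
```

```bash
python3 - <<'E'
from h import *
s=r.read_state(); d=fx(s["ee_pos"])-[-.02,-.15,0]; print(s["time"],d,np.hypot(*d[:2]),np.degrees(np.arctan2(d[1],d[0])),s["ft_force"])
E
```

```text
15.9667 [-0.04    0.0293  0.1094] 0.049589407331941934 143.7288071813073 [ 0.5717 -0.1187 -0.4179]
```

Request:
carry_out(
  steps=[
    [[-0.6, -0.3, 0, 0, 0, 0], [-1.2, -0.5, 0, 0, 0, 0], [-1.5, -0.5, -0.5, 0, 0, 0], [-1.5, -0.5, -3, 0, 0, 0], [-1.5, -0.5, -6, 0, 0, 0], [-1.5, -0.5, -10, 0, 0, 0], [-1.5, -0.5, -14, 0, 0, 0], [-1.5, -0.5, -18, 0, 0, 0], [-4, -2, -22, 0, 0, 0], [-7, -4, -22, 0, 0, 0], [-10, -6, -22, 0, 0, 0], [-13, -8, -22, 0, 0, 0], [-16, -9, -22, 0, 0, 0], [-19, -10, -22, 0, 0, 0], [-22, -10, -22, 0, 0, 0], [-25, -10, -22, 0, 0, 0], [-28, -10, -22, 0, 0, 0], [-30, -10, -22, 0, 0, 0], [-30, -10, -22, 0, 0, 0]],
  ],
)

```text
time: 17.55
ee_pos: [0.493, -0.4503, 0.3279]
eef_rot: [0.619, 0.786, -0.0, -0.001]
ft_force: [0.3, -0.7, 0.1]
width: 0.0003
grip_force: 0.0
```

```bash
python3 - <<'E'
from h import *
import cv2
a=cv2.imread("pics/top0.png"); b=r.camera("top")[:,:,::-1]; c=r.camera("scene")[:,:,::-1]; cv2.imwrite("pics/top4.png",b)
f=lambda i:cv2.resize(i,None,fx=3,fy=2.6)
cv2.imwrite("pics/s4.png",np.vstack([f(b[190:300,220:480]),np.hstack([f(b[190:300,350:480]),f(c[150:260,230:360])])]))
E
```

```text
(no output)
```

View pics/s4.png

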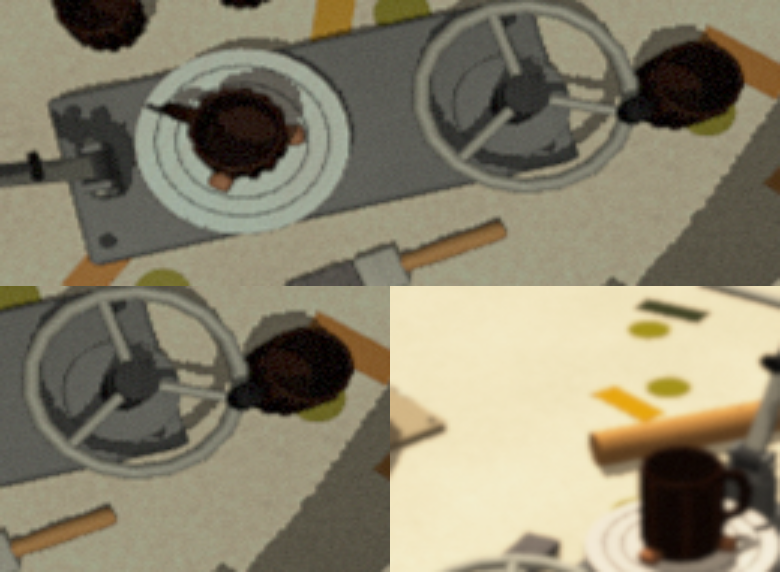

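The stub is back at full-picture (431,231.5), where it began. The mug's handle has moved a quarter turn from below to the left, and the hold-down arm lies open. The bystanders in the crop are unmoved and the robot is clear, so I'll hand in.

```bash
python3 -c "
from bench import r
print(r.close_job())"
```

```text
the job is handed in; nothing more can be done
None
```

I handed the job in; the close-out returned no verdict. In the last pictures the hold-down arm is open at its stop, the stub handle is back where it began after two clockwise turns, the mug has come round 90°, and the arm is clear of everything.

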